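Put the lathe accessories away in their beech holders

ROBOT

A 7-joint arm with a two-finger parallel gripper is mounted at the origin on the work surface. World frame = base frame: x ahead of the robot, y to its left, z up, the work surface at z = 0. Lengths are in mm, angles in rad, forces in N, time in s.
With the tool pointing down it reaches from about 400 to 875 mm from the base axis. Payload 4.4 kg.
Tool frame: the origin (TCP) lies on the centre line of the jaws, within the pads' length; the fingertips stand 25 mm ahead of it and the grasp point (between the pads) lies 6 mm ahead of it (ctrl.finger_overhang is the distance from the TCP to the fingertips, in mm); z points along the fingers, y is the line along which they close (so a half turn about z gives the same grasp; the last joint's range is limited). The gripper opens to 85 mm and grips with 20 to 120 N. Pads are 22 mm wide; open, the fingers measure 114 mm over their backs; the gripper's body (76 mm by 85 mm) begins 54 mm behind the grasp point. The pads swing forward as they close: fully open they stand 13 mm farther back than shut.
Start: joints at [-1.344, 0.628, 0.038, 1.517, -0.027, 0.996, -0.02], TCP at [187.589, 622.357, 256.313] pointing down, gripper open.
Joint ranges: [-3.06, 3.06], [-0.37, 2.12], [-1.25, 1.32], [0.18, 2.47], [-1.1, 4.24], [0.23, 1.98], [-2.94, 2.94]. Speed limits (rad/s): [2.57, 2.57, 3.14, 3.14, 3.14, 3.14, 3.14].

INTERFACE

Orientations are given as [roll, pitch, yaw] about the fixed x, y, z axes, in that order (R = Rz(yaw) Ry(pitch) Rx(roll)).
In Python, from cell import ctrl gives the robot as it stands. The module is installed in compiled form; this text tells all that it offers.
- The arm moves only by the tool play_rows, never from a script. Its argument "targets" is a list of rows, each a list of 5 numbers: the closure, from 0 (fully open) to 1 (shut), then the shift along the tool's x, y, z in cm, then the turn about the tool's z in degrees. In form: [[gripper, dx, dy, dz, spin], ...]. A call has 1 to 10 rows; each row is the pose to reach, as a shift and turn from the pose commanded when the call began, along the tool's axes at that moment; what a row does not reach only later rows make up. A row lasts 1/10 s, in which the tool goes at most 50 mm and 8.59 degrees, less where a joint would pass 70% of its speed; a pose out of reach is approached as far as the arm can. A call with a gripper value outside its range is refused whole. The fingers move at their own pace and stop on an object; the grip force is fixed at half the most. Time passes only in rows, so rows that repeat a pose let the fingers close. It gives the time, the measured TCP pose, the force, the opening and the grip force at its end, in the units of the state.
- ctrl.read_state(): the state, without advancing time (a new reading comes with each control period).
- ctrl.get_image(name): name is "side" or "top" or "wrist"; returns (picture, depth): 420x560x3 uint8, red, green, blue; 420x560 float32, mm along the optical axis (not along the pixel's ray), 0 where there is no reading.
- ctrl.calibration(name): a dict with "vfov" (degrees; the focal length in pixels is half the picture's height over the tangent of half this angle, whatever the lens; pixels are square), "cx", "cy" (the principal point, pixels), "extrinsics" (4x4, takes a point from camera to world coordinates); the wrist camera has in their place "mount" (4x4, takes a point from camera to tool coordinates, whose origin is the TCP and whose axes are the flange's). Camera axes: x right, y down, z forward; pixel columns grow to the right and rows downward; lengths in mm; the calibration is good to about 2 mm. A picture is of the moment at which its call begins: read the wrist's pose just before it. calibration takes no time and is no camera call.
- ctrl.finish_job(): hands the job in; it is judged then, once.
Trained networks look in the newest picture that a camera, given by its name, has taken for a name from the list of things; names that differ only in an ending like _2 or _b are one class to them, and where a whole thing is asked for, a point or a joint stands for the part that bears it (a point fixed in the world has none). Each returns a list of dicts, best first, with "confidence" (0 to 1); they miss things now and then, are a little off and sometimes report something else, mostly with a low value. They report only what shows in the picture. A call takes as long as a camera call. They do not tell look-alikes from the thing itself.
- ctrl.search_frame(camera, name): "bbox" ([left, top, right, bottom] in pixels, round what is visible of it).
- ctrl.trace(camera, name): "pixels" (420x560 bool, what is visible of it) and "bbox" ([left, top, right, bottom] in pixels, round what is visible of it).
The state is a dict: "clock": time; "qpos": joint angles; "qd": joint speeds; "tau": joint torques, N m; "eef_pos": TCP position; "tool_rot": TCP orientation; "force": force on the tool from outside, world axes, zero at the start; "torque": the same for the moment, N m; "width": finger opening in mm; "gripper_force": force on a finger pad.
Only numpy, scipy, OpenCV 4.12 (cv2) and the standard library are available. Lean on these libraries where they do the work, as an engineer would, in place of code of your own. Each camera call takes 0.05 s, during which the arm holds its last target. There are 200 camera calls.

TASK

Put the four lathe accessories away on the turner's bench, each lying flat at the bottom of the beech holder that was made to fit it: the large faceplate in the largest round dish, the small faceplate in the middle one, the chuck with its jaws up in the smallest, and the tool rest in the T-shaped tray. Set the heavy steel down rather than dropping it, and leave the finished egg cup standing where it is.

Things in the scene. Friction and masses are not known exactly. Their poses are not given: they have to be found in the camera images.
- faceplate_large: The large steel faceplate lying flange down, hub up: a round flange 108 mm across and 8 mm thick with 8 small screw holes, and on it a plain round hub 44 mm across that reaches from 8 to 36 mm height, with a dark bore in its top. About 0.62 kg. Grip it by the hub. Origin: centre of the underside, z up.
- faceplate_small: The small steel faceplate lying flange down, hub up: a round flange 80 mm across and 8 mm thick with 4 small screw holes, and on it a plain round hub 44 mm across that reaches from 8 to 36 mm height, with a dark bore in its top. About 0.42 kg. Grip it by the hub. Origin: centre of the underside, z up.
- chuck: Small four-jaw steel lathe chuck lying on its back, jaws up: a round body 60 mm across and 36 mm high, on top of it four jaws in a ring about 45 mm across that reach to 50 mm height. About 0.72 kg. Can be gripped across the upper part of the body or by the jaws. Origin: centre of the underside, z up.
- tool_rest: T-shaped lathe tool rest lying flat on its back, 0.56 kg: steel post 25 mm thick along x, from x = -57 to +18 mm, its axis 12.5 mm up; at its end a grey cast bar across it, 100 mm along y, x = +18 to +46 mm, 16 mm high (24 at its far edge); small boss from x = 14 mm. Balances near x = +12 mm. Origin: on the underside below the post; +x along the post to the bar, z up.
- dish_large: The largest of three round beech dishes with a flat well, fixed to the bench, for the large faceplate (108 mm across). Outside 140 mm across, wall 8 mm, well 124 mm across; the well floor (thin cork) is 8 mm above the bench and the rim 18 mm above the bench. Origin: centre of the underside, z up.
- dish_small: The middle one of three round beech dishes with a flat well, fixed to the bench, for the small faceplate (80 mm across). Outside 112 mm across, wall 8 mm, well 96 mm across; the well floor (thin cork) is 8 mm above the bench and the rim 18 mm above the bench. Origin: centre of the underside, z up.
- dish_chuck: The smallest of three round beech dishes with a flat well, fixed to the bench, for the chuck (60 mm across). Outside 92 mm across, wall 8 mm, well 76 mm across; the well floor (thin cork) is 8 mm above the bench and the rim 20 mm above the bench. Origin: centre of the underside, z up.
- tray_rest: T-shaped beech tray for the tool rest, fixed. Floor 8 mm, cheeks 22 mm above the bench; 8 mm room all round the rest. Frame as the rest's when centred in it: bar trough x = 10 to 54, y = -58 to 58 mm; post channel 41 mm wide, with cheeks from x = -65 to -22; no cheeks from x = -22 to 10, so fingers fit beside the post (floor 80 mm wide). Origin: underside; +x from post end to bar end, z up.
- egg_cup: A finished dark wooden egg cup, 64 mm high, foot 42 mm and cup 48 mm across, standing loose and upright among the other things. Light and easily knocked over. Origin: centre of the underside, z up.
There are look-alikes about, which are no part of the job. Leave any turquoise look-alike of the tool_rest alone.

How it is judged (in metres and radians):
At the end, for the whole second after the job is handed in: Each accessory released, at rest and flat (0.08 rad) on its holder's floor (origin under 11.5 mm above the holder's; 8 when seated), within 12 mm of the centre (tool rest 14 mm and 0.3 rad); egg cup upright within 30 mm of its start (horizontal distance between faceplate_large and dish_large below 0.012 m and z of faceplate_large in the frame of dish_large below 0.0115 m and angle between each of faceplate_large, faceplate_small, chuck, tool_rest's own z axis and vertical below 0.08 rad and linear speed of each of faceplate_large, faceplate_small, chuck, tool_rest below 0.02 m/s and horizontal distance between faceplate_small and dish_small below 0.012 m and z of faceplate_small in the frame of dish_small below 0.0115 m and horizontal distance between chuck and dish_chuck below 0.012 m and z of chuck in the frame of dish_chuck below 0.0115 m and horizontal distance between tool_rest and tray_rest below 0.014 m and z of tool_rest in the frame of tray_rest below 0.0115 m and angle between the x axis of tool_rest and the x axis of tray_rest, either way round below 0.3 rad and angle between egg_cup's own z axis and vertical below 0.3 rad and distance of egg_cup from where it was at the start of the episode below 0.03 m); the robot touches nothing.
It fails at once if the egg cup is knocked over or pushed more than 30 mm away (angle between egg_cup's own z axis and vertical above 0.5 rad or distance of egg_cup from where it was at the start of the episode above 0.03 m).
It fails at once if the faceplate large is dropped (falls free of the fingers at more than 0.9 m/s) (linear speed of faceplate_large above 0.9 m/s and contact force between the fingers and faceplate_large below 0.05 N).
It fails at once if the faceplate small is dropped (falls free of the fingers at more than 0.9 m/s) (linear speed of faceplate_small above 0.9 m/s and contact force between the fingers and faceplate_small below 0.05 N).
It fails at once if the chuck is dropped (falls free of the fingers at more than 0.9 m/s) (linear speed of chuck above 0.9 m/s and contact force between the fingers and chuck below 0.05 N).
It fails at once if the tool rest is dropped (falls free of the fingers at more than 0.9 m/s) (linear speed of tool_rest above 0.9 m/s and contact force between the fingers and tool_rest below 0.05 N).
It also fails if it takes over 109 s, if anything falls off the work surface, if the arm or the gripper's body presses on something with over 40 N, if the wrist force passes 120 N, or if a joint passes its speed limit or range.

## Working session

There is one attempt and no reset: what is moved stays moved. The work goes in short steps, Python scripts to look and compute and a tool call to move; the robot and the scene stay as the last step left them, time stands still between calls to the robot, and variables do not carry over. Pictures are saved under pics/ and viewed, at most 14 in all, crops included, and the job is handed in when it is done.

Besides the shell and the picture viewer there is one more tool, called after ">>>" as name(argument=value, ...), one argument or row to a line, values as JSON. play_rows: Moves the arm, as the interface text tells. Its arguments: {"type":"object","properties":{"targets":{"type":"array"}},"required":["targets"]}

```bash
mkdir -p pics
cat > h.py <<'E'
import numpy as np, cv2
from cell import ctrl
from scipy.spatial.transform import Rotation as R
def toolT():
    s=ctrl.read_state(); T=np.eye(4); T[:3,3]=s["eef_pos"]; T[:3,:3]=R.from_euler('xyz',s["tool_rot"]).as_matrix(); return T
def camT(n):
    c=ctrl.calibration(n)
    return toolT()@np.array(c["mount"]) if n=="wrist" else np.array(c["extrinsics"])
def cloud(n,depth,T):
    c=ctrl.calibration(n); f=210/np.tan(np.radians(c["vfov"])/2)
    v,u=np.mgrid[0:420,0:560]
    P=np.stack([(u-c["cx"])/f*depth,(v-c["cy"])/f*depth,depth],-1)
    return P@T[:3,:3].T+T[:3,3]
def grab(n,fn=None):
    T=camT(n); im,d=ctrl.get_image(n)
    if fn: cv2.imwrite("pics/"+fn,im[...,::-1])
    return im,d,cloud(n,d,T)
E
python3 - <<'E'
from h import *
print(ctrl.read_state())
names="faceplate_large faceplate_small chuck tool_rest dish_large dish_small dish_chuck tray_rest egg_cup".split()
ims=[]
for n in ("top","side"):
    im,d,P=grab(n,n+"0.png"); np.savez(n+"0",im=im,d=d,P=P)
    print(n,np.array(camT(n))[:3,3].round())
    for k in names:
        for r in ctrl.trace(n,k)[:3]:
            m=r["pixels"]&(d>0); q=P[m]
            if len(q): print(n,k,round(r["confidence"],2),[int(x) for x in r["bbox"]],np.median(q,0).round(),q[:,2].max().round())
E
```

```text
{'clock': 0.0, 'qpos': array([-1.34381688,  0.62937377,  0.03842928,  1.51837959, -0.02697932,
        0.99629668, -0.02001099]), 'qd': array([-4.75138869e-04,  4.92585013e-05,  1.34590834e-03, -1.34620583e-03,
        1.41248976e-03, -6.09768053e-04, -3.39629906e-04]), 'tau': array([ 5.82205466e-04, -5.63414633e+01,  1.22614995e+00, -1.93449587e+01,
        1.09795562e-02,  1.04409456e-02,  1.99361023e-05]), 'eef_pos': array([187.40096418, 621.78755237, 255.36720406]), 'tool_rot': array([-3.13965337e+00,  3.72466101e-05,  2.84882350e+00]), 'force': array([ 0.08018579,  0.51549696, -0.06088257]), 'torque': array([ 0.00259151,  0.00690945, -0.00128344]), 'gripper_force': 0.0, 'width': 85.2943352015456}
top [ 344.   32. 1583.]
top faceplate_large 0.92 [379, 208, 412, 245] [ 409. -293.    9.] 45.0
top faceplate_small 0.64 [244, 203, 269, 231] [453. 102.  10.] 45.0
top chuck 0.8 [179, 231, 198, 249] [392. 299.  40.] 59.0
top chuck 0.52 [368, 141, 418, 190] [ 598. -295.   10.] 27.0
top tool_rest 0.83 [147, 278, 184, 314] [236. 382.  21.] 33.0
top tool_rest 0.65 [240, 129, 272, 170] [670. 
[... 502 characters left out ...]
te_large 0.82 [262, 303, 324, 350] [ 402. -312.   10.] 40.0
side faceplate_small 0.69 [260, 190, 295, 216] [449.  87.  11.] 40.0
side chuck 0.64 [232, 152, 253, 178] [388. 280.  34.] 54.0
side tool_rest 0.69 [330, 175, 378, 206] [667.  90.  18.] 67.0
side tool_rest 0.67 [162, 149, 201, 171] [232. 373.  19.] 30.0
side dish_large 0.7 [359, 277, 436, 340] [ 595. -301.   10.] 22.0
side dish_small 0.68 [272, 235, 327, 273] [ 460. -104.   10.] 22.0
side dish_chuck 0.94 [293, 152, 328, 169] [593. 302.  12.] 24.0
side dish_chuck 0.7 [228, 152, 252, 178] [386. 282.  35.] 54.0
side tray_rest 0.66 [345, 217, 429, 264] [ 661. -109.   11.] 26.0
side egg_cup 0.96 [308, 194, 338, 229] [543.  -2.  45.] 68.0
```

Run:
```python
from h import *
z=np.load("top0.npz"); im=z["im"][100:330,130:440]; cv2.imwrite("pics/t1.png",cv2.resize(im,None,fx=2.55,fy=2.55,interpolation=cv2.INTER_CUBIC)[...,::-1])
```

```text
(no output)
```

View pics/t1.png

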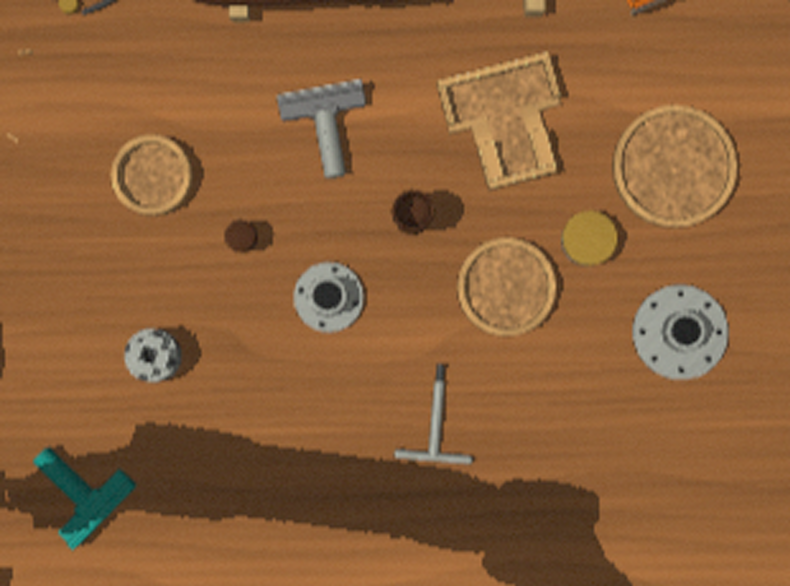

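View pics/side0.png

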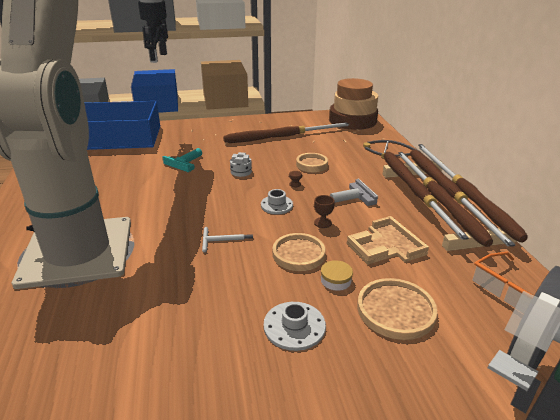

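Top crop, as seen:
- The grey tool rest is at (325,110), matching the description. The turquoise look-alike at (85,497) stays untouched.
- The chuck is at (152,355), the small plate at (330,297) and the large plate at (681,332).
- The dishes are at (152,174), (508,286) and (676,166), with the tray at (505,120).
- The egg cup is at (413,212). The small knob at (242,236) and the yellow tin at (590,237) are clutter.

I'll do the chuck first.

```bash
cat >> h.py <<'E'
def go(x,y,z,yaw=None):
    T=toolT(); d=T[:3,:3].T@(np.array([x,y,z])-T[:3,3])/10
    s=0
    if yaw is not None:
        a=np.arctan2(T[1,0],T[0,0]); s=-np.degrees((yaw-a+np.pi/2)%np.pi-np.pi/2)  # tool z is down
    print("shift cm",d.round(2),"spin",round(s,1))
E
python3 - <<'E'
from h import *
print(ctrl.finger_overhang, np.array(ctrl.calibration("wrist")["mount"]).round(2), ctrl.calibration("wrist")["vfov"])
go(395,300,220)
E
```

```text
25.0 [[   0.     -0.95   -0.3    76.36]
 [   1.      0.      0.      0.3 ]
 [   0.     -0.3     0.95 -117.9 ]
 [   0.      0.      0.      1.  ]] 71.73781763105004
shift cm [-29.16 -24.88   3.63] spin 0
```

>>> play_rows(
  targets=[
    [0, -29, -25, 3, 0],
    [0, -29, -25, 3, 0],
    [0, -29, -25, 3, 0],
    [0, -29, -25, 3, 0],
    [0, -29, -25, 3, 0],
    [0, -29, -25, 3, 0],
    [0, -29, -25, 3, 0],
    [0, -29, -25, 3, 0],
    [0, -29, -25, 3, 0],
    [0, -29, -25, 3, 0],
  ],
)

```text
clock: 2.0
eef_pos: [393.6, 299.0, 226.5]
tool_rot: [3.141, 0.0, 2.847]
force: [-0.0, 1.3, 0.8]
width: 85.2
gripper_force: 0.0
```

```bash
cat >> h.py <<'E'
def circ(q):
    A=np.c_[2*q[:,:2],np.ones(len(q))]; w=np.ones(len(q),bool)
    for _ in range(8):
        s=np.linalg.lstsq(A[w],(q[w,:2]**2).sum(1),rcond=None)[0]; r=np.sqrt(s[2]+s[0]**2+s[1]**2)
        e=abs(np.hypot(q[:,0]-s[0],q[:,1]-s[1])-r); w=e<max(2.5*np.median(e),1.5)
    return s[:2].round(1),r.round(1)
def look(cam,names,fn=None):
    im,d,P=grab(cam,fn); out={}
    print("table z",np.median(P[...,2][(d>0)&(abs(P[...,2])<7)]).round(1))
    for k in names:
        for r in ctrl.trace(cam,k)[:2]:
            m=r["pixels"]&(d>0); q=P[m]
            if len(q)<30: continue
            out.setdefault(k,q)
            c=max(cv2.findContours(m.astype(np.uint8),0,cv2.CHAIN_APPROX_NONE)[0],key=len)[:,0]
            zt=np.percentile(q[:,2],97)
            qt=q[q[:,2]>zt-4]
            print(k,round(r["confidence"],2),[int(x) for x in r["bbox"]],"med",np.median(q,0).round(1),"ztop",zt.round(1),"encl top",*[np.round(v,1) for v in cv2.minEnclosingCircle(qt[:,:2].astype(np.float32))],"circ top",circ(qt))
    return im,d,P,out
E
python3 - <<'E'
from h import *
look("wrist",["chuck","faceplate_small","dish_chuck"],"w1.png"); print(ctrl.read_state()["qpos"].round(2))
E
```

```text
table z 0.5
chuck 0.66 [251, 152, 305, 209] med [385.4 302.8  38.3] ztop 51.5 encl top [389.5 301.5] 24.4 circ top (array([388.9, 301.6]), np.float64(17.3))
faceplate_small 0.58 [112, 235, 175, 293] med [439.1 109.6  12.3] ztop 37.9 encl top [416.7 169.7] 98.8 circ top (array([450.9, 102.1]), np.float64(15.2))
faceplate_small 0.31 [80, 392, 138, 420] med [658.8 -56.1   8.9] ztop 22.7 encl top [522.7 115.1] 213.8 circ top (array([589.4, 166.3]), np.float64(214.4))
dish_chuck 0.96 [288, 288, 357, 353] med [594.9 304.    9.7] ztop 21.3 encl top [514.7 311.5] 126.9 circ top (array([594.7, 303.4]), np.float64(41.5))
[-0.74  0.45  0.04  1.98 -0.03  0.71  0.6 ]
```

View pics/w1.png

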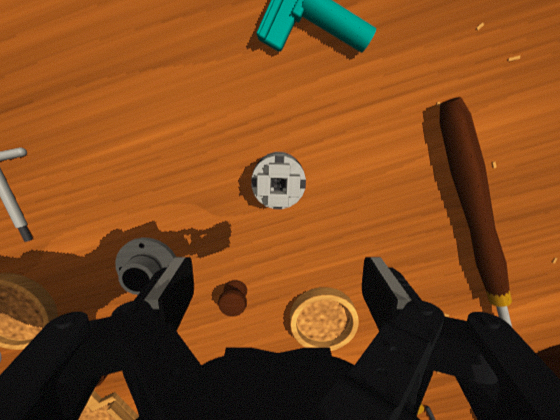

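Wrist picture: the chuck is at (278,182), and its dish at (323,320) is the small empty one. The positions agree with the top camera. Next I grip the chuck.

Run:
```python
from h import *
go(389.5,301.5,42)
```

```text
shift cm [ 0.27 -0.03 18.44] spin 0
```

>>> play_rows(
  targets=[
    [0, 0.3, 0, 5, 0],
    [0, 0.3, 0, 10, 0],
    [0, 0.3, 0, 14, 0],
    [0, 0.3, 0, 17, 0],
    [0, 0.3, 0, 18.4, 0],
    [0, 0.3, 0, 18.4, 0],
    [0.6, 0.3, 0, 18.4, 0],
    [0.6, 0.3, 0, 18.4, 0],
    [0.6, 0.3, 0, 18.4, 0],
    [0.6, 0.3, 0, 18.4, 0],
  ],
)

```text
clock: 3.2
eef_pos: [390.5, 300.8, 43.9]
tool_rot: [3.14, 0.001, 2.849]
force: [-1.8, -0.8, 7.3]
width: 57.6
gripper_force: 63.8
```

>>> play_rows(
  targets=[
    [0.6, 0, 0, -1, 0],
    [0.6, 0, 0, -3, 0],
    [0.6, 0, 0, -6, 0],
    [0.6, 0, 0, -9, 0],
    [0.6, 0, 0, -12, 0],
    [0.6, 0, 0, -12, 0],
    [0.6, 0, 0, -12, 0],
  ],
)

```text
clock: 3.9
eef_pos: [389.9, 300.0, 162.5]
tool_rot: [3.141, 0.0, 2.849]
force: [0.9, 0.1, -8.3]
width: 57.7
gripper_force: 67.5
```

Run:
```python
from h import *
print(ctrl.read_state()["eef_pos"].round(1)); look("wrist",["chuck","dish_chuck"])
go(595.5,303.7,100); go(595.5,303.7,51)
```

```text
[389.9 300.  162.5]
table z 0.5
chuck 0.66 [218, 194, 337, 334] med [378.5 303.1 162.2] ztop 169.6 encl top [388.1 301. ] 24.5 circ top (array([387.2, 301.2]), np.float64(17.2))
dish_chuck 0.7 [293, 322, 342, 357] med [555.7 303.8  10.8] ztop 21.1 encl top [470.3 296.4] 95.5 circ top (array([570.6, 302.2]), np.float64(20.4))
dish_chuck 0.64 [0, 322, 20, 381] med [477.3 -48.   11.5] ztop 19.1 encl top [483.1 -58.2] 27.4 circ top (array([473.4, -74.9]), np.float64(27.7))
shift cm [-19.65   6.4    6.02] spin 0
shift cm [-19.66   6.42  10.92] spin 0
```

>>> play_rows(
  targets=[
    [0.6, -4, 1.3, 0, 0],
    [0.6, -9, 2.9, 0, 0],
    [0.6, -14, 4.5, 0, 0],
    [0.6, -18, 5.9, 1, 0],
    [0.6, -19.7, 6.4, 3, 0],
    [0.6, -19.7, 6.4, 6, 0],
    [0.6, -19.7, 6.4, 6, 0],
    [0.6, -19.7, 6.4, 6, 0],
  ],
)

```text
clock: 4.85
eef_pos: [595.2, 304.0, 99.9]
tool_rot: [-3.138, -0.004, 2.849]
force: [1.2, 0.1, -6.9]
width: 57.7
gripper_force: 68.3
```

Run:
```python
from h import *
print(ctrl.read_state()["eef_pos"].round(1)); 
for c in ("wrist","top","side"): look(c,["chuck","dish_chuck"])
```

```text
[595.2 304.   99.9]
table z 0.4
chuck 0.71 [217, 195, 336, 333] med [583.7 307.2  99.7] ztop 107.0 encl top [593.3 304.7] 24.6 circ top (array([592.7, 305.3]), np.float64(17.2))
dish_chuck 0.97 [212, 160, 339, 247] med [572.7 312.3  15.6] ztop 21.3 encl top [595.5 303.4] 45.7 circ top (array([595.3, 303.5]), np.float64(41.5))
table z 0.0
dish_chuck 0.76 [190, 152, 207, 182] med [586.9 277.5  14.4] ztop 136.0 encl top [587.8 260.1] 18.8 circ top (array([585.8, 264.4]), np.float64(17.1))
table z 1.3
chuck 0.53 [302, 130, 323, 149] med [580.2 285.7  83. ] ztop 110.4 encl top [592.9 299.2] 22.5 circ top (array([594. , 299.1]), np.float64(18.8))
dish_chuck 0.93 [295, 153, 327, 169] med [593.9 300.6  12. ] ztop 22.4 encl top [591.6 299.4] 47.4 circ top (array([594.3, 300.2]), np.float64(41.6))
```

>>> play_rows(
  targets=[
    [0.6, -0.3, -0.1, 1.5, 0],
    [0.6, -0.3, -0.1, 3, 0],
    [0.6, -0.3, -0.1, 4, 0],
    [0.6, -0.3, -0.1, 4.5, 0],
    [0.6, -0.3, -0.1, 4.8, 0],
    [0.6, -0.3, -0.1, 4.8, 0],
    [0.6, -0.3, -0.1, 4.8, 0],
  ],
)

```text
clock: 6.0
eef_pos: [600.2, 303.0, 54.6]
tool_rot: [3.141, 0.001, 2.849]
force: [-0.4, -0.6, -7.2]
width: 57.3
gripper_force: 68.7
```

Run:
```python
from h import *
s=ctrl.read_state();print(s["eef_pos"].round(1),s["force"].round(1)); look("wrist",["chuck","dish_chuck"])
s=ctrl.read_state();print(s["eef_pos"].round(1),s["force"].round(1))
```

```text
[600.2 303.   54.6] [-0.4 -0.6 -7.2]
table z 0.4
chuck 0.83 [218, 198, 336, 334] med [588.8 306.1  54.1] ztop 61.7 encl top [598.8 303.9] 24.9 circ top (array([597.6, 304.2]), np.float64(17.3))
dish_chuck 0.63 [194, 162, 353, 257] med [570.2 312.1  18.6] ztop 21.2 encl top [595.2 303.5] 45.7 circ top (array([594.7, 303.6]), np.float64(41.1))
[600.3 303.   54.9] [-0.   0.3 -7.3]
```

>>> play_rows(
  targets=[
    [0.6, 0.3, 0, 0.2, 0],
    [0.6, 0.3, 0, 0.3, 0],
    [0.6, 0.3, 0, 0.4, 0],
    [0.6, 0.3, 0, 0.4, 0],
  ],
)

```text
clock: 6.55
eef_pos: [596.7, 303.9, 52.1]
tool_rot: [3.141, -0.0, 2.849]
force: [-4.5, -2.2, 4.8]
width: 57.5
gripper_force: 70.1
```

>>> play_rows(
  targets=[
    [0.1, 0.3, 0, 0.4, 0],
    [0.1, 0.3, 0, 0.4, 0],
    [0, 0.3, 0, 0.4, 0],
    [0, 0.3, 0, -3, 0],
    [0, 0.3, 0, -8, 0],
    [0, 0.3, 0, -13, 0],
    [0, 0.3, 0, -15, 0],
    [0, 0.3, 0, -15, 0],
  ],
)

```text
clock: 7.35
eef_pos: [596.8, 305.8, 205.1]
tool_rot: [3.135, 0.007, 2.849]
force: [-1.0, 0.5, -0.8]
width: 85.3
gripper_force: 0.0
```

Run:
```python
from h import *
look("wrist",["chuck","dish_chuck"],"w2.png"); print(ctrl.read_state()["eef_pos"].round(1))
go(451.5,101.5,180)
```

```text
table z 0.5
chuck 0.6 [242, 158, 306, 222] med [591.2 306.6  48.7] ztop 59.4 encl top [595.6 304.8] 24.5 circ top (array([595.2, 304.9]), np.float64(17.4))
chuck 0.45 [231, 144, 315, 227] med [583.8 304.5  19.8] ztop 21.8 encl top [596.2 303.3] 45.8 circ top (array([596. , 303.4]), np.float64(41.7))
dish_chuck 0.83 [228, 145, 314, 225] med [583.6 303.8  19.8] ztop 21.5 encl top [596.2 303.3] 45.8 circ top (array([596. , 303.3]), np.float64(41.7))
[593.6 304.1 199.3]
shift cm [  7.75 -23.5    1.97] spin 0
```

View pics/w2.png

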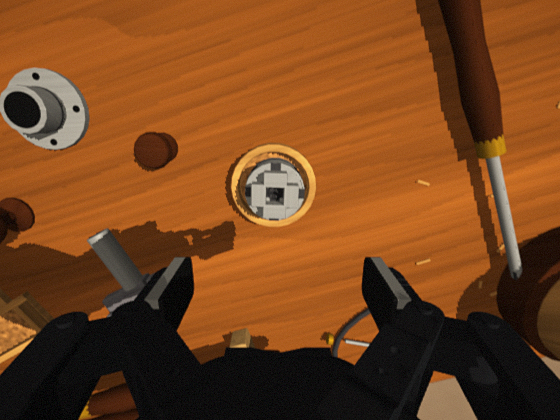

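The chuck sits in its dish at (273,188), about 1.5 mm off centre and seated. Next is the small faceplate.

>>> play_rows(
  targets=[
    [0, 1.6, -4.7, 0.2, 0],
    [0, 3.2, -9.4, 0.5, 0],
    [0, 4.8, -14, 1, 0],
    [0, 6.4, -19, 1.5, 0],
    [0, 7.7, -23.5, 2, 0],
    [0, 7.7, -23.5, 2, 0],
    [0, 7.7, -23.5, 2, 0],
    [0, 7.7, -23.5, 2, 0],
  ],
)

```text
clock: 8.3
eef_pos: [453.3, 102.7, 179.8]
tool_rot: [3.141, -0.0, 2.85]
force: [0.3, -0.2, -0.3]
width: 85.3
gripper_force: 0.0
```

```bash
cat >> h.py <<'E'
def ring(q,z0,z1):
    s=q[(q[:,2]>z0)&(q[:,2]<z1)]; return len(s),circ(s),[np.round(v,1) for v in cv2.minEnclosingCircle(s[:,:2].astype(np.float32))]
E
python3 - <<'E'
from h import *
_,_,_,o=look("wrist",["faceplate_small","dish_small"]); s=ctrl.read_state(); print(s["eef_pos"].round(1),s["qpos"].round(2))
q=o["faceplate_small"]; print("hub top",ring(q,32,42),"flange",ring(q,4,13))
E
```

```text
table z 0.5
faceplate_small 0.73 [241, 150, 314, 226] med [447.  104.3   9.1] ztop 37.7 encl top [453. 102.] 22.1 circ top (array([452.6, 102.5]), np.float64(16.1))
faceplate_small 0.37 [189, 271, 237, 344] med [544.4   5.   46.8] ztop 64.8 encl top [544.3   5.4] 23.4 circ top (array([543.6,   5.6]), np.float64(21.3))
dish_small 0.87 [45, 200, 154, 298] med [ 458.7 -101.2    9.3] ztop 19.1 encl top [ 461.1 -100.5] 56.3 circ top (array([460.9, -99.4]), np.float64(51.7))
[453.2 103.  180. ] [-0.28  0.49  0.    2.1  -0.    0.55  1.  ]
hub top (1630, (array([452.5, 102.5]), np.float64(16.2)), [array([453., 102.]), np.float64(22.1)]) flange (2662, (array([453.7, 102.1]), np.float64(33.5)), [array([453.2, 102.2]), np.float64(40.0)])
```

>>> play_rows(
  targets=[
    [0, 0, -0.1, 4, 0],
    [0, 0, -0.1, 8, 0],
    [0, 0, -0.1, 11.5, 0],
    [0, 0, -0.1, 13.5, 0],
    [0, 0, -0.1, 14.2, 0],
    [0, 0, -0.1, 14.2, 0],
    [0.7, 0, -0.1, 14.2, 0],
    [0.7, 0, -0.1, 14.2, 0],
    [0.7, 0, -0.1, 14.2, 0],
    [0.7, 0, -0.1, 14.2, 0],
  ],
)

```text
clock: 9.45
eef_pos: [452.8, 101.3, 39.0]
tool_rot: [3.141, 0.001, 2.849]
force: [-1.0, 0.9, 4.2]
width: 41.9
gripper_force: 60.7
```

>>> play_rows(
  targets=[
    [0.7, 0, 0, -1, 0],
    [0.7, 0, 0, -4, 0],
    [0.7, 0, 0, -8, 0],
    [0.7, 0, 0, -12, 0],
    [0.7, -1.6, -4.7, -12, 0],
    [0.7, -3.2, -9.4, -12, 0],
    [0.7, -4.8, -14, -12, 0],
    [0.7, -6.6, -19, -12, 0],
    [0.7, -6.6, -19.1, -10, 0],
    [0.7, -6.6, -19.1, -6, 0],
  ],
)

```text
clock: 10.45
eef_pos: [462.1, -105.3, 100.0]
tool_rot: [-3.141, 0.007, 2.841]
force: [2.1, 0.8, -3.8]
width: 42.3
gripper_force: 62.2
```

>>> play_rows(
  targets=[
    [0.7, 0, 0, 0, 0],
    [0.7, 0, 0, 0, 0],
    [0.7, 0, 0, 0, 0],
  ],
)

```text
clock: 10.75
eef_pos: [461.2, -100.5, 99.8]
tool_rot: [3.141, 0.002, 2.85]
force: [-0.3, 0.0, -2.6]
width: 42.0
gripper_force: 63.1
```

Run:
```python
from h import *
s=ctrl.read_state(); print(s["eef_pos"].round(1),s["force"].round(1),s["width"])
_,_,_,o=look("wrist",["faceplate_small","dish_small"])
```

```text
[ 461.2 -100.5   99.8] [-0.3  0.  -2.6] 41.95661260002191
table z 0.4
faceplate_small 0.74 [207, 183, 346, 318] med [447.5 -96.6  85.6] ztop 98.2 encl top [ 461. -100.] 22.1 circ top (array([460. , -99.7]), np.float64(15.9))
dish_small 0.58 [200, 143, 358, 242] med [429.3 -89.8   9.9] ztop 19.3 encl top [ 460.7 -100.5] 55.7 circ top (array([ 460.2, -100.5]), np.float64(51.4))
dish_small 0.53 [514, 291, 560, 406] med [633.8  88.1  16.7] ztop 24.5 encl top [580.6  27.7] 129.3 circ top (array([642.6,  -6.6]), np.float64(101.7))
```

Plate and dish are aligned to within about 1 mm, so I lower it.

>>> play_rows(
  targets=[
    [0.7, 0, -0.05, 2, 0],
    [0.7, 0, -0.05, 3.5, 0],
    [0.7, 0, -0.05, 4.5, 0],
    [0.7, 0, -0.05, 5, 0],
    [0.7, 0, -0.05, 5.2, 0],
    [0.7, 0, -0.05, 5.3, 0],
    [0.7, 0, -0.05, 5.4, 0],
    [0.7, 0, -0.05, 5.4, 0],
  ],
)

```text
clock: 11.7
eef_pos: [460.2, -101.5, 47.0]
tool_rot: [-3.141, 0.002, 2.849]
force: [-5.0, 1.6, 23.9]
width: 41.9
gripper_force: 65.8
```

Seated with contact. Release and lift.

>>> play_rows(
  targets=[
    [0.2, 0, 0, -0.1, 0],
    [0.2, 0, 0, -0.1, 0],
    [0.1, 0, 0, -0.1, 0],
    [0, 0, 0, -3, 0],
    [0, 0, 0, -8, 0],
    [0, 0, 0, -13, 0],
    [0, 0, 0, -13, 0],
    [0, 0, 0, -13, 0],
  ],
)

```text
clock: 12.5
eef_pos: [460.8, -102.2, 175.3]
tool_rot: [-3.142, 0.003, 2.848]
force: [-0.6, 0.7, -0.4]
width: 85.7
gripper_force: 0.0
```

Run:
```python
from h import *
_,_,_,o=look("wrist",["faceplate_small","dish_small","faceplate_large"])
q=o["faceplate_small"]; print("hub top",ring(q,38,50),"flange",ring(q,12,20))
go(408,-293,180)
```

```text
table z 0.5
faceplate_small 0.74 [238, 152, 319, 230] med [454.3 -99.3  17.1] ztop 45.6 encl top [ 460.4 -101.2] 21.9 circ top (array([ 460., -101.]), np.float64(16.1))
faceplate_small 0.35 [103, 289, 218, 387] med [ 591.8 -247.     9.9] ztop 19.5 encl top [ 537.8 -234.7] 153.1 circ top (array([ 594.6, -294.7]), np.float64(66.0))
dish_small 0.78 [222, 137, 335, 245] med [456.3 -98.2  16.9] ztop 19.4 encl top [ 461.3 -100.8] 56.1 circ top (array([ 460.6, -100.6]), np.float64(51.5))
faceplate_large 0.64 [25, 142, 134, 247] med [ 403.1 -286.8    8.8] ztop 37.4 encl top [ 407.  -297.7] 22.6 circ top (array([ 406.7, -296.7]), np.float64(16.3))
hub top (1800, (array([ 459.7, -100.9]), np.float64(16.2)), [array([ 460.4, -101.2]), np.float64(22.0)]) flange (2936, (array([ 461.3, -101.3]), np.float64(33.7)), [array([ 460.4, -101.1]), np.float64(39.8)])
shift cm [ -0.62 -19.81  -0.7 ] spin 0
```

Seated and centred to within 1 mm. Next is the large faceplate.

>>> play_rows(
  targets=[
    [0, -0.1, -5, 0, 0],
    [0, -0.2, -10, 0, 0],
    [0, -0.4, -15, 0, 0],
    [0, -0.5, -20, 0, 0],
    [0, -0.5, -20.3, 0, 0],
    [0, -0.5, -20.3, 0, 0],
    [0, -0.5, -20.3, 0, 0],
  ],
)

```text
clock: 13.4
eef_pos: [406.6, -295.8, 173.6]
tool_rot: [3.14, -0.001, 2.851]
force: [0.6, 0.1, 0.5]
width: 85.7
gripper_force: 0.0
```

Run:
```python
from h import *
_,_,_,o=look("wrist",["faceplate_large","dish_large"]); s=ctrl.read_state(); print(s["eef_pos"].round(1),s["qpos"].round(2))
q=o["faceplate_large"]; print("hub top",ring(q,32,42),"flange",ring(q,4,13))
c=ring(q,4,13)[2][0]; go(c[0],c[1],38)
```

```text
table z 0.5
faceplate_large 0.88 [223, 135, 327, 246] med [ 400.4 -295.8    8.7] ztop 37.3 encl top [ 406.6 -297.9] 21.9 circ top (array([ 406.1, -297.7]), np.float64(16.1))
dish_large 0.58 [265, 287, 381, 365] med [ 570.2 -286.2    9.1] ztop 19.2 encl top [ 503.3 -286.7] 108.8 circ top (array([ 497.6, -292.1]), np.float64(68.9))
[ 407.1 -295.6  174.1] [ 0.93  0.59 -0.52  1.99  0.46  0.68  1.4 ]
hub top (1691, (array([ 406. , -297.7]), np.float64(16.1)), [array([ 406.6, -297.9]), np.float64(21.9)]) flange (6700, (array([ 406.7, -297.9]), np.float64(42.6)), [array([ 406.8, -298.1]), np.float64(54.1)])
shift cm [-0.05 -0.26 13.61] spin 0
```

>>> play_rows(
  targets=[
    [0, 0, -0.25, 4, 0],
    [0, 0, -0.25, 8, 0],
    [0, 0, -0.25, 11, 0],
    [0, 0, -0.25, 13, 0],
    [0, 0, -0.25, 13.7, 0],
    [0, 0, -0.25, 13.7, 0],
    [0.7, 0, -0.25, 13.7, 0],
    [0.7, 0, -0.25, 13.7, 0],
    [0.7, 0, -0.25, 13.7, 0],
    [0.7, 0, -0.25, 13.7, 0],
  ],
)

```text
clock: 14.55
eef_pos: [406.5, -299.8, 38.8]
tool_rot: [-3.141, 0.002, 2.849]
force: [-0.1, 0.9, 9.9]
width: 41.9
gripper_force: 60.4
```

>>> play_rows(
  targets=[
    [0.7, 0, 0, -1, 0],
    [0.7, 0, 0, -4, 0],
    [0.7, 0, 0, -8, 0],
    [0.7, -4, 1.3, -9, 0],
    [0.7, -8.5, 2.7, -9, 0],
    [0.7, -13, 4.2, -9, 0],
    [0.7, -17, 5.5, -8, 0],
    [0.7, -18, 5.8, -7, 0],
    [0.7, -18, 5.8, -6, 0],
    [0.7, -18, 5.8, -6, 0],
  ],
)

```text
clock: 15.55
eef_pos: [591.2, -296.1, 94.8]
tool_rot: [-3.141, -0.007, 2.848]
force: [-1.9, 0.4, -6.1]
width: 41.9
gripper_force: 62.9
```

>>> play_rows(
  targets=[
    [0.7, 0, 0, 0, 0],
    [0.7, 0, 0, 0, 0],
  ],
)

```text
clock: 15.75
eef_pos: [593.6, -297.1, 97.8]
tool_rot: [-3.141, -0.0, 2.848]
force: [0.2, 0.3, -5.4]
width: 42.0
gripper_force: 63.0
```

Run:
```python
from h import *
s=ctrl.read_state(); print(s["eef_pos"].round(1),s["force"].round(1),s["width"])
_,_,_,o=look("wrist",["faceplate_large","dish_large"]); look("side",["dish_large"])
q=o["faceplate_large"]; print(ring(q,62,80))
```

```text
[ 593.6 -297.1   97.8] [ 0.2  0.3 -5.4] 42.01404983661247
table z 0.4
faceplate_large 0.73 [186, 128, 378, 230] med [ 546.4 -274.2   17.3] ztop 19.4 encl top [ 590.1 -293.3] 69.2 circ top (array([ 595.5, -295.7]), np.float64(65.4))
faceplate_large 0.71 [450, 107, 559, 327] med [ 646.9 -127.     9.2] ztop 23.0 encl top [ 652.7 -127.4] 79.8 circ top (array([ 653.2, -110.1]), np.float64(66.9))
dish_large 0.56 [185, 129, 380, 239] med [ 546.5 -274.6   17.3] ztop 19.4 encl top [ 590.2 -293.4] 69.2 circ top (array([ 595.6, -295.7]), np.float64(65.5))
table z 1.3
dish_large 0.62 [359, 285, 439, 340] med [ 578.5 -321.2    9.8] ztop 20.1 encl top [ 594.1 -297.5] 69.7 circ top (array([ 594.4, -297.6]), np.float64(65.4))
(26, (array([ 592.8, -296.5]), np.float64(53.5)), [array([ 558.1, -269.3]), np.float64(30.4)])
```

>>> play_rows(
  targets=[
    [0.7, -0.2, 0.1, 2, 0],
    [0.7, -0.2, 0.1, 3.5, 0],
    [0.7, -0.2, 0.1, 4.4, 0],
    [0.7, -0.2, 0.1, 4.8, 0],
    [0.7, -0.2, 0.1, 5, 0],
    [0.7, -0.2, 0.1, 5.1, 0],
    [0.7, -0.2, 0.1, 5.2, 0],
    [0.7, -0.2, 0.1, 5.2, 0],
  ],
)

```text
clock: 16.8
eef_pos: [596.5, -295.6, 46.9]
tool_rot: [-3.141, -0.001, 2.849]
force: [-6.4, 1.4, 6.6]
width: 41.9
gripper_force: 64.2
```

Contact, so I release and lift.

>>> play_rows(
  targets=[
    [0.2, 0, 0, 0, 0],
    [0.2, 0, 0, 0, 0],
    [0.1, 0, 0, 0, 0],
    [0, 0, 0, -3, 0],
    [0, 0, 0, -8, 0],
    [0, 0, 0, -13, 0],
    [0, 0, 0, -18, 0],
    [0, 0, 0, -20, 0],
    [0, 0, 0, -20, 0],
  ],
)

```text
clock: 17.7
eef_pos: [599.6, -296.5, 250.2]
tool_rot: [-3.141, 0.009, 2.848]
force: [-0.5, -0.1, -0.5]
width: 85.6
gripper_force: 0.0
```

```bash
cat >> h.py <<'E'
def tee(q,zlo=3):
    """minAreaRect of xy of points above zlo"""
    (c,s,a)=cv2.minAreaRect(q[q[:,2]>zlo][:,:2].astype(np.float32)); return np.round(c,1),np.round(s,1),round(a,1)
E
python3 - <<'E'
from h import *
_,_,_,o=look("wrist",["faceplate_large","dish_large","tray_rest"],"w3.png")
q=o["faceplate_large"]; print("hub top",ring(q,38,50),"flange",ring(q,12,20))
print("tray",tee(o["tray_rest"],15)) if "tray_rest" in o else 0
go(660,90,240)
E
```

```text
table z 0.5
faceplate_large 0.77 [237, 129, 321, 215] med [ 591.9 -293.6   16.8] ztop 45.5 encl top [ 596.5 -295.1] 21.8 circ top (array([ 596.1, -295. ]), np.float64(16.1))
dish_large 0.57 [221, 117, 333, 229] med [ 587.2 -295.4   16.9] ztop 19.6 encl top [ 596.3 -295.8] 69.5 circ top (array([ 596. , -295.6]), np.float64(65.2))
tray_rest 0.71 [382, 102, 510, 242] med [ 658.5 -103.     9.4] ztop 23.4 encl top [ 656.6 -102.9] 86.3 circ top (array([ 654.5, -104.1]), np.float64(67.0))
hub top (1133, (array([ 595.9, -295. ]), np.float64(16.2)), [array([ 596.4, -295.2]), np.float64(21.9)]) flange (4589, (array([ 596.5, -295.1]), np.float64(42.0)), [array([ 596.6, -294.9]), np.float64(53.7)])
tray (array([ 648.2, -106.1]), array([135.8, 132.4]), 13.9)
shift cm [ 5.02 38.78  0.38] spin 0
```

View pics/w3.png

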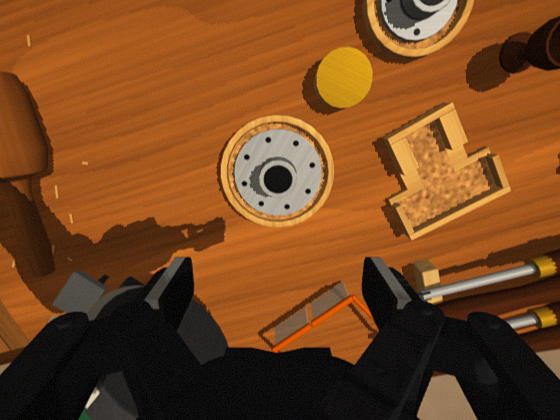

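The large faceplate sits centred in its dish at (277,172). The tray is clearly visible at (445,170). Next is the tool rest.

Run:
```python
from h import *
go(650,95,240,np.radians(8.7))
```

```text
shift cm [ 6.12 38.97  0.38] spin -25.5
```

>>> play_rows(
  targets=[
    [0, 6, 39, 0.4, -25],
    [0, 6, 39, 0.4, -25],
    [0, 6, 39, 0.4, -25],
    [0, 6, 39, 0.4, -25],
    [0, 6, 39, 0.4, -25],
    [0, 6, 39, 0.4, -25],
    [0, 6, 39, 0.4, -25],
    [0, 6, 39, 0.4, -25],
    [0, 6, 39, 0.4, -25],
    [0, 6, 39, 0.4, -25],
  ],
)

```text
clock: 18.9
eef_pos: [651.2, 96.5, 239.5]
tool_rot: [3.141, -0.003, -2.995]
force: [-0.2, -1.4, -0.6]
width: 85.3
gripper_force: 0.0
```

>>> play_rows(
  targets=[
    [0, 0, 0, 0, 0],
    [0, 0, 0, 0, 0],
  ],
)

```text
clock: 19.1
eef_pos: [652.0, 92.5, 240.4]
tool_rot: [-3.141, -0.001, -3.001]
force: [0.4, 0.0, 1.1]
width: 85.1
gripper_force: 0.0
```

Run:
```python
from h import *
im,d,P,o=look("wrist",["tool_rest","tray_rest","egg_cup"],"w4.png"); s=ctrl.read_state(); print(s["eef_pos"].round(1),s["tool_rot"].round(3))
print("rest",tee(o["tool_rest"],5)); print("tray",tee(o["tray_rest"],15)) if "tray_rest" in o else 0
```

```text
table z 0.5
tool_rest 0.83 [247, 128, 327, 220] med [668.6 100.1  21.9] ztop 26.1 encl top [652.6 101.8] 62.0 circ top (array([652.2, 101.7]), np.float64(43.0))
tray_rest 0.73 [57, 87, 181, 217] med [ 655.8 -107.3    9.4] ztop 23.4 encl top [ 658.2 -102.8] 85.6 circ top (array([ 656.1, -102.7]), np.float64(66.4))
egg_cup 0.59 [175, 38, 232, 94] med [542.9   1.9  40.6] ztop 65.1 encl top [544.7   5.2] 23.1 circ top (array([544.8,   5.3]), np.float64(21.3))
[652.2  93.7 241.3] [-3.141 -0.    -3.   ]
rest (array([641.9, 101.2]), array([102.1,  99.7]), 9.1)
tray (array([ 648.5, -105.1]), array([134.6, 132.5]), 13.8)
```

View pics/w4.png

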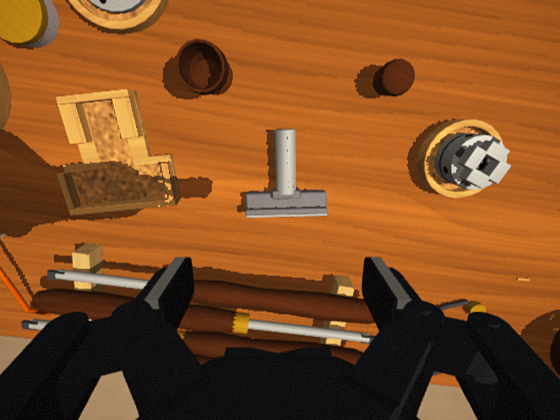

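The grey rest is at (286,180) with its bar on the far side, the tray is at (115,155) and the egg cup at (204,66) is standing. I grip the post near its balance point.

Run:
```python
from h import *
go(645.3,101.8,29,np.radians(9.1))
```

```text
shift cm [ 0.56  0.91 21.23] spin -1.0
```

>>> play_rows(
  targets=[
    [0.2, 0.6, 0.9, 5, -1],
    [0.2, 0.6, 0.9, 10, -1],
    [0.2, 0.6, 0.9, 14, -1],
    [0.2, 0.6, 0.9, 17, -1],
    [0.2, 0.6, 0.9, 19, -1],
    [0.2, 0.6, 0.9, 20, -1],
    [0.2, 0.6, 0.9, 20, -1],
  ],
)

```text
clock: 20.0
eef_pos: [644.2, 102.4, 40.1]
tool_rot: [-3.142, -0.002, -2.981]
force: [0.2, -0.6, -0.4]
width: 68.1
gripper_force: 0.0
```

Run:
```python
from h import *
go(645.3,101.8,29,np.radians(9.1)); _,_,_,o=look("wrist",["tool_rest"]); print("rest",tee(o["tool_rest"],5))
```

```text
shift cm [-0.1  -0.08  1.11] spin 0.1
table z 0.4
tool_rest 0.97 [198, 160, 358, 350] med [663.9 100.3  21.9] ztop 25.8 encl top [648.6 103.4] 58.9 circ top (array([649.1, 103.8]), np.float64(40.8))
tool_rest 0.6 [0, 0, 154, 80] med [553.5  16.9  39.2] ztop 64.6 encl top [557.5  16.5] 15.3 circ top (array([549.4,  10.6]), np.float64(15.2))
rest (array([641.5, 101.5]), array([102.9,  90.1]), 10.4)
```

>>> play_rows(
  targets=[
    [0.2, -0.1, 0, 0.6, 0],
    [0.2, -0.1, 0, 1.1, 0],
    [0.2, -0.1, 0, 1.1, 0],
    [0.9, -0.1, 0, 1.1, 0],
    [0.9, -0.1, 0, 1.1, 0],
    [0.9, -0.1, 0, 1.1, 0],
    [0.9, -0.1, 0, 1.1, 0],
    [0.9, -0.1, 0, 1.1, 0],
  ],
)

```text
clock: 20.9
eef_pos: [646.1, 102.5, 30.9]
tool_rot: [-3.141, 0.0, -2.981]
force: [-1.1, -1.7, 5.0]
width: 22.8
gripper_force: 59.0
```

>>> play_rows(
  targets=[
    [0.9, 0, 0, -0.5, 0],
    [0.9, 0, 0, -2, 0],
    [0.9, 0, 0, -5, 0],
    [0.9, 0, 0, -8, 0],
    [0.9, 0, 0, -12, 0],
    [0.9, 0, 0, -12, 0],
    [0.9, 0, 0, -12, 0],
  ],
)

```text
clock: 21.6
eef_pos: [645.8, 103.2, 151.1]
tool_rot: [3.142, 0.001, -2.98]
force: [0.1, 0.4, -6.6]
width: 22.9
gripper_force: 59.6
```

Run:
```python
from h import *
_,_,_,o=look("wrist",["tool_rest"],"w5.png"); q=o["tool_rest"]; print("rest",tee(q,80))
# slope of bar/post along rest x: median z by x bin
for a in range(585,720,10):
    w=q[(q[:,0]>a)&(q[:,0]<a+10)&(q[:,2]>80)]
    if len(w)>20: print(a,w[:,2].max().round(1),np.median(w[:,2]).round(1))
O=np.array([653.6,-104.3]); ang=np.radians(13.8); g=O-2*np.array([np.cos(ang),np.sin(ang)]); go(g[0],g[1],100,ang)
```

```text
table z 0.4
tool_rest 0.81 [190, 158, 364, 357] med [635.6 101.6 143.2] ztop 146.0 encl top [640.2 103.2] 50.6 circ top (array([639. , 102.9]), np.float64(30.1))
rest (array([642.9, 113.8]), array([87.6, 99. ]), 73.4)
585 147.0 142.1
595 147.1 144.0
605 147.0 144.1
615 146.8 144.0
625 202.0 143.9
635 200.5 143.9
645 173.7 144.0
655 163.3 143.0
665 144.0 141.3
675 145.7 137.8
685 146.2 144.2
shift cm [  2.58 -20.56   4.89] spin -4.6
```

View pics/w5.png

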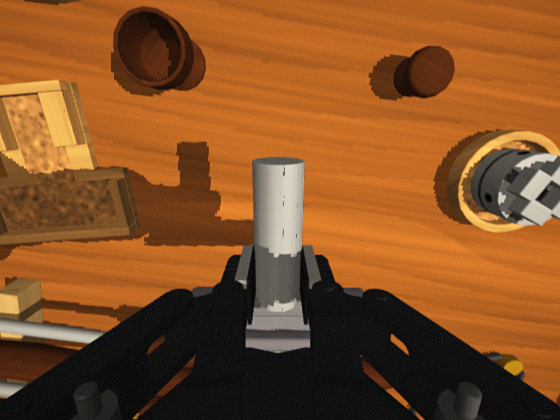

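The rest hangs level, with its post at (278,230). I carry it over the tray.

>>> play_rows(
  targets=[
    [0.9, 0.6, -4.5, 0, -1],
    [0.9, 1.2, -9, 0, -2],
    [0.9, 1.8, -14, 0, -3],
    [0.9, 2.4, -18.5, 0, -4],
    [0.9, 2.5, -20.5, 1, -4.6],
    [0.9, 2.5, -20.5, 3, -4.6],
    [0.9, 2.5, -20.5, 5, -4.6],
    [0.9, 2.5, -20.5, 5, -4.6],
    [0.9, 2.5, -20.5, 5, -4.6],
  ],
)

```text
clock: 22.6
eef_pos: [653.0, -102.9, 98.9]
tool_rot: [3.14, -0.003, -2.9]
force: [-0.3, -0.7, -4.7]
width: 22.5
gripper_force: 59.8
```

Run:
```python
from h import *
im,d,P,o=look("wrist",["tool_rest","tray_rest"],"w6.png"); s=ctrl.read_state(); print(s["eef_pos"].round(1),s["tool_rot"].round(3))
O=np.array([653.6,-104.3]); ang=np.radians(13.8); g=O-1.5*np.array([np.cos(ang),np.sin(ang)]); go(g[0],g[1],39,ang)
q=o["tool_rest"]; q=q[(q[:,2]>75)&(q[:,2]<97)]
# post axis: top line of post, in tray frame
R2=np.array([[np.cos(ang),np.sin(ang)],[-np.sin(ang),np.cos(ang)]]); l=(q[:,:2]-O)@R2.T
for a in range(-65,-10,8):
    w=l[(l[:,0]>a)&(l[:,0]<a+8)]
    if len(w)>20: print("post",a,w[:,1].min().round(1),w[:,1].max().round(1))
m=(P[...,2]>15)&(P[...,2]<27)&(d>0); t=(P[m][:,:2]-O)@R2.T; t=t[(t[:,0]>-73)&(t[:,0]<-22)&(abs(t[:,1])<35)]
for a in range(-70,-22,8):
    w=t[(t[:,0]>a)&(t[:,0]<a+8)][:,1]; p,n=w[w>0],w[w<0]
    print("cheek",a,len(n),n.min().round(1) if len(n) else 0,n.max().round(1) if len(n) else 0,p.min().round(1) if len(p) else 0,p.max().round(1) if len(p) else 0)
```

```text
table z 0.5
tool_rest 0.59 [193, 158, 362, 353] med [ 643.  -105.4   91.1] ztop 93.8 encl top [ 647.4 -104.5] 50.5 circ top (array([ 646. , -104.3]), np.float64(29.9))
tray_rest 0.97 [184, 117, 365, 292] med [ 638.7 -122.7    9.7] ztop 23.3 encl top [ 653.6 -104.4] 82.7 circ top (array([ 653.2, -104.5]), np.float64(65.6))
[ 654.7 -102.9  101.1] [-3.141e+00  1.000e-03 -2.900e+00]
shift cm [ 0.3  -0.11  6.21] spin 0.1
post -57 -9.3 14.5
post -49 -9.6 13.6
post -41 -10.1 13.6
post -33 -10.3 13.8
post -25 -9.7 14.1
post -17 -9.9 13.7
cheek -70 511 -35.0 -0.4 0.3 34.9
cheek -62 290 -35.0 -20.4 20.2 34.9
cheek -54 277 -34.9 -20.5 20.2 34.9
cheek -46 265 -35.0 -20.4 20.5 35.0
cheek -38 263 -35.0 -20.5 20.3 35.0
cheek -30 237 -35.0 -20.4 20.4 35.0
```

View pics/w6.png

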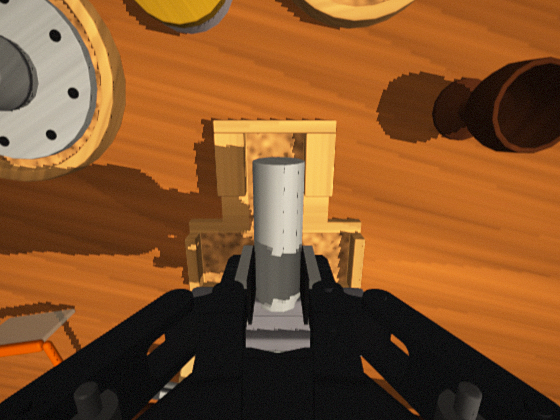

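The post sits at (278,230) over the channel, and the cheeks measure symmetric at ±20.4 mm. I shift about 3 mm back and 1.5 mm sideways while lowering.

>>> play_rows(
  targets=[
    [0.9, 0.3, -0.15, 1, 0],
    [0.9, 0.3, -0.15, 2.5, 0],
    [0.9, 0.3, -0.15, 4, 0],
    [0.9, 0.3, -0.15, 5, 0],
    [0.9, 0.3, -0.15, 5.6, 0],
    [0.9, 0.3, -0.15, 5.9, 0],
    [0.9, 0.3, -0.15, 6.1, 0],
    [0.9, 0.3, -0.15, 6.2, 0],
    [0.9, 0.3, -0.15, 6.3, 0],
    [0.9, 0.3, -0.15, 6.3, 0],
  ],
)

```text
clock: 23.75
eef_pos: [651.6, -105.3, 38.9]
tool_rot: [-3.141, 0.0, -2.9]
force: [-4.0, 0.4, 4.7]
width: 22.8
gripper_force: 61.0
```

>>> play_rows(
  targets=[
    [0.5, 0, 0, 0, 0],
    [0.5, 0, 0, 0, 0],
    [0.5, 0, 0, 0, 0],
    [0.5, 0, 0, -3, 0],
    [0.5, 0, 0, -8, 0],
    [0.5, 0, 0, -13, 0],
    [0.3, 0, 0, -18, 0],
    [0, 3, 0, -20, 0],
    [0, 3, 0, -20, 0],
    [0, 3, 0, -20, 0],
  ],
)

```text
clock: 24.75
eef_pos: [622.5, -113.3, 237.7]
tool_rot: [-3.14, 0.001, -2.901]
force: [-0.2, 0.7, -0.5]
width: 85.8
gripper_force: 0.0
```

Run:
```python
from h import *
im,d,P,o=look("wrist",["tool_rest","tray_rest","faceplate_small","dish_small","egg_cup"],"w7.png")
O=np.array([653.6,-104.3]); ang=np.radians(13.8); R2=np.array([[np.cos(ang),np.sin(ang)],[-np.sin(ang),np.cos(ang)]])
q=o["tool_rest"]; l=(q[:,:2]-O)@R2.T; k=(q[:,2]>17); l=l[k]; z=q[k,2]
print("x",np.percentile(l[:,0],[.5,99.5]).round(1),"y",np.percentile(l[:,1],[.5,99.5]).round(1),tee(q,17))
p=l[:,0]<5; print("post top z",[np.percentile(z[(l[:,0]>a)&(l[:,0]<a+12)],95).round(1) for a in (-55,-40,-25,-10)])
```

```text
table z 0.5
tool_rest 0.76 [236, 161, 322, 249] med [ 672.3 -106.7   29.6] ztop 34.1 encl top [ 657.9 -103.6] 62.1 circ top (array([ 657.6, -105. ]), np.float64(43.2))
tray_rest 0.65 [225, 144, 334, 257] med [ 646.4 -109.5   18.5] ztop 23.6 encl top [ 657.2 -102.7] 86.0 circ top (array([ 654.8, -104.2]), np.float64(67.0))
faceplate_small 0.86 [288, 0, 365, 77] med [ 465.8 -102.3   17.4] ztop 45.8 encl top [ 460.5 -101. ] 22.0 circ top (array([ 460.9, -101.2]), np.float64(16.1))
dish_small 0.88 [273, 0, 382, 95] med [477.7 -88.3  16.3] ztop 19.4 encl top [ 461.5 -100.7] 55.8 circ top (array([ 461.9, -100.8]), np.float64(51.5))
egg_cup 0.6 [373, 119, 433, 170] med [543.8   8.1  43.5] ztop 64.9 encl top [544.4   4.5] 23.2 circ top (array([544.5,   4.1]), np.float64(21.3))
x [-57.4  44.4] y [-48.6  48.4] (array([ 647.5, -106.7]), array([102.5,  99.5]), 14.6)
post top z [np.float64(33.7), np.float64(33.6), np.float64(33.7), np.float64(33.8)]
```

View pics/w7.png

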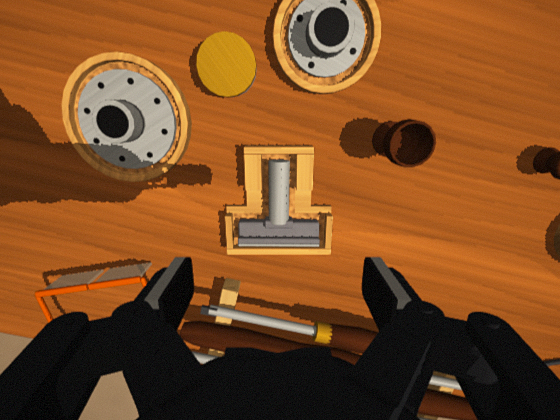

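The rest lies flat in the tray at (280,200), less than 2 mm off centre. Both faceplates are seated and the egg cup at (411,142) hasn't moved. I'm handing in.

```bash
python3 -c "
from cell import ctrl
print(ctrl.finish_job())"
```

```text
the job is handed in; nothing more can be done
None
```

All four accessories are seated flat in their holders, each about 2 mm or less off centre, the egg cup is standing where it was, and the job was handed in at about 25 s; no verdict came back.

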